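# Clear the steel offcut from the stop nest into the scrap bin

## Task

Clear the flat metal offcut out of its three-sided stop: with the fingers bearing on top of it, draw it straight out through the open side until it is clear of the stop, then slide it across the bed plate and push it off the plate's far edge so that it drops into the grey scrap bin below. Keep it sliding flat on the plate rather than lifting it, and handle it gently, never bearing on it or pushing it with more than about two and a half kilograms of force. Leave the other things on the bench where they lie.

Things in the scene. Friction and masses are not known exactly. Their poses are not given: they have to be found in the camera images.
- offcut: Flat bare-metal plate, 90 (x) x 110 (y) x 10 mm thick, 0.65 to 0.95 kg; origin: centre of its underside. Starts on the bed plate in the stop, parallel to it, rear edge within 1 mm of the rear bar, 2 mm free at each side: only bearing down on its top and drawing it along its +x can move it. Under about 8 N downward the fingers slip; 12 to 13 N serves. All is rigid, 0.5 mm matters: feel for it.
- nest: The stop, bolted to the bed plate: a U of dark steel bars 20 mm wide, 14 mm tall, open to its +x (towards the far edge). Origin: on the bed plate's top, centre of the offcut's place. Rear bar x = -66 to -46 mm, 154 mm long; side bars x = -46 to +18 mm, inner faces at y = +-57 mm. The plate between the stop and its far edge is bare.
- bin: Scrap bin: open-topped grey box, outside 360 (x) x 440 (y) x 120 mm tall, walls 5 mm, fixed below the bench's far edge. Origin: centre of its underside; axes as the world's. Rim 45 mm below the bench top, mouth open well beyond the bed plate's far edge. Its y varies and need not match the stop's.
- edge (a point): Middle of the top far edge of the bed plate: a smooth, level, oiled steel plate, 305 (x) x 620 (y) mm, fixed on the bench and overhanging the bench's far edge a little. The edge is straight, along y; the plate's top is at this point's height, 18 to 30 mm above the bench.
- nut: Bystander: round steel spacer, 28 mm across, 14 mm tall, lying left (+y) of the stop; origin at the centre of its underside. Leave alone.
- strip: Bystander: dark steel strip 90 x 22 x 10 mm, lying right (-y) of the stop; origin at the centre of its underside. Leave alone.
- hammer: Bystander: hammer lying down; origin at the centre of its underside. Leave alone.
- wrench: Bystander: spanner lying down; origin at the centre of its underside. Leave alone.
- tape: Bystander: roll of paper tape, 90 mm across, 45 mm tall; origin at the centre of its underside. Leave alone.
- jar: Bystander: glass jar, 64 mm across, 85 mm tall; origin at the centre of its underside. Leave alone.

How it is judged:
By the outcome, as a careful person would: the job done as asked, in the order asked, and still so for the second after the job is handed in, with the robot touching nothing.
It also fails if it takes over 72 s, if anything falls off the work surface, if the arm or the gripper's body presses on something with over 40 N, if the wrist force passes 120 N, or if a joint passes its speed limit or range.

## Robot

A 6-joint arm with a two-finger parallel gripper is mounted at the origin on the work surface. World frame = base frame: x ahead of the robot, y to its left, z up, the work surface at z = 0. Lengths are in m, angles in rad, forces in N, time in s.
With the tool pointing down it reaches from about 0.25 to 0.775 m from the base axis. Payload 4 kg.
Tool frame: the origin (TCP) lies between the finger pads; the fingertips stand 25 mm ahead of it and the grasp point (between the pads) lies 6 mm ahead of it (robot.tip_reach is the z of the fingertips in the tool frame, in m); z points along the fingers, y is the line along which they close (so a half turn about z gives the same grasp; the last joint's range is limited). The gripper opens to 94 mm and grips with 3 to 60 N. Pads are 16 mm wide; open, the fingers measure 119 mm over their backs; the gripper's body (75 mm by 177 mm) begins 78 mm behind the grasp point.
Start: joints at [1.218, 0.087, 1.371, -0, 1.684, -0.103], TCP at [0.136, 0.533, 0.231] pointing down, gripper open.
Joint ranges: [-3.1, 3.1], [-0.76, 2.03], [0.27, 2.55], [-1.08, 4.22], [0.17, 2.65], [-2.57, 2.57]. Speed limits (rad/s): [2.79, 2.79, 3.14, 3.14, 3.14, 3.14].

## Interface

Orientations are given as [roll, pitch, yaw] about the fixed x, y, z axes, in that order (R = Rz(yaw) Ry(pitch) Rx(roll)).
In Python, from bench import robot gives the robot as it stands. The module is installed in compiled form; this text tells all that it offers.
- The arm moves only by the shell command python3 -m handwheel 'ROWS'. ROWS is JSON, a list of rows, each a list of 3 entries, a list of its own where there are three numbers: the turn, a rotation vector about the world's x, y, z in units of 90 degrees (1.0 is 90 degrees), then the shift along the world's x, y, z in units of 0.05 m (1.0 is 0.05 m), then the closure, from 0 (fully open) to 1 (shut). A call has 1 to 5 rows; each row shifts and turns the commanded pose from where the row before left it; what a row does not reach is not made up. A row lasts 1/10 s, in which the tool goes at most 50 mm and 8.59 degrees, less where a joint would pass 70% of its speed; a pose out of reach is approached as far as the arm can. A call with a number of a shift or a turn outside -1 to 1 is refused whole. A call with a gripper value outside its range is refused whole. The fingers move at their own pace and stop on an object; the grip force is fixed at half the most. Time passes only in rows, so rows that do not move let the fingers close. It gives the time, the measured TCP pose, the force, the opening and the grip force at its end, in the units of the state.
- robot.get_obs(): the state, without advancing time (a new reading comes with each control period).
- robot.snapshot(name): name is "side" or "top" or "wrist"; returns (picture, depth): 400x640x3 uint8, red, green, blue; 400x640 float32, m along the optical axis (not along the pixel's ray), 0 where there is no reading.
- robot.calibration(name): a dict with "mtx" (3x3 intrinsics, pixels), "D" ([k1, k2, p1, p2, k3] as OpenCV has them; the pictures are not rectified), "extrinsics" (4x4, takes a point from camera to world coordinates); the wrist camera has in their place "hand_eye" (4x4, takes a point from camera to tool coordinates, whose origin is the TCP and whose axes are the flange's). Camera axes: x right, y down, z forward; pixel columns grow to the right and rows downward; lengths in m; the calibration is good to about 2 mm. A picture is of the moment at which its call begins: read the wrist's pose just before it. calibration takes no time and is no camera call.
- robot.close_job(): hands the job in; it is judged then, once.
Trained networks look in the newest picture that a camera, given by its name, has taken for a name from the list of things; names that differ only in an ending like _2 or _b are one class to them, and where a whole thing is asked for, a point or a joint stands for the part that bears it (a point fixed in the world has none). Each returns a list of dicts, best first, with "p" (0 to 1); they miss things now and then, are a little off and sometimes report something else, mostly with a low value. They report only what shows in the picture. A call takes as long as a camera call.
- robot.boxes_of(query, camera): "bbox" ([left, top, right, bottom] in pixels, round what is visible of it).
The state is a dict: "time": time; "joint_positions": joint angles; "qvel": joint speeds; "joint_torque": joint torques, N m; "tool_pos": TCP position; "ee_rot": TCP orientation; "wrist_force": force on the tool from outside, world axes, zero at the start; "wrist_torque": the same for the moment, N m; "width": finger opening in m; "finger_force": force on a finger pad.
Only numpy, scipy, OpenCV 4.12 (cv2) and the standard library are available. Lean on these libraries where they do the work, as an engineer would, in place of code of your own. Each camera call takes 0.05 s, during which the arm holds its last target. There are 200 camera calls.

## Working session

There is one attempt and no reset: what is moved stays moved. The work goes in short steps, Python scripts to look and compute and a shell command to move; the robot and the scene stay as the last step left them, time stands still between calls to the robot, and variables do not carry over. Pictures are saved under pics/ and viewed, at most 10 in all, crops included, and the job is handed in when it is done.

```bash
mkdir -p pics; cat > h.py <<'E'
from bench import robot
import numpy as np, cv2
def pts(cam,d,T=None):
    c=robot.calibration(cam);K=np.array(c["mtx"]);D=np.array(c["D"])
    if T is None: T=np.array(c["extrinsics"])
    v,u=np.mgrid[0:400,0:640]
    n=cv2.undistortPoints(np.stack([u,v],-1).reshape(-1,1,2).astype(float),K,D).reshape(400,640,2)
    P=np.dstack([n[...,0]*d,n[...,1]*d,d])
    return P@T[:3,:3].T+T[:3,3]
E
python3 - <<'E'
from h import *
o=robot.get_obs();print({k:np.round(v,3) for k,v in o.items()})
print(robot.calibration("top"),robot.calibration("side")["extrinsics"],robot.calibration("wrist"))
p,d=robot.snapshot("top");cv2.imwrite("pics/top.png",p[...,::-1]);np.save("top.npy",d)
P=pts("top",d)
for q in ["offcut","nest","bin","nut","strip","edge","hammer","wrench","tape","jar"]:
    for b in robot.boxes_of(q,"top")[:2]:
        l,t,r,bt=b["bbox"];u,v=int((l+r)/2),int((t+bt)/2)
        print(q,round(b["p"],2),np.round(b["bbox"]),P[v,u].round(3),P[int(t),int(l)].round(3),P[int(min(bt,399)),int(min(r,639))].round(3))
p,d=robot.snapshot("side");cv2.imwrite("pics/side.png",p[...,::-1]);np.save("side.npy",d)
E
```

```text
{'time': np.float64(0.0), 'joint_positions': array([ 1.218,  0.088,  1.372, -0.   ,  1.684, -0.103]), 'qvel': array([-0.   , -0.   , -0.   ,  0.001,  0.001,  0.001]), 'joint_torque': array([ 1.0000e-03, -3.4019e+01, -3.0242e+01,  7.2000e-02,  3.3000e-02,
       -0.0000e+00]), 'tool_pos': array([0.136, 0.532, 0.229]), 'ee_rot': array([-3.139, -0.   ,  2.892]), 'wrist_force': array([-0.355, -0.358, -0.374]), 'wrist_torque': array([-0.002,  0.018, -0.004]), 'finger_force': np.float64(0.0), 'width': np.float64(0.094)}
{'mtx': array([[373.57833975,   0.        , 312.61296591],
       [  0.        , 373.57833975, 196.67316137],
       [  0.        ,   0.        ,   1.        ]]), 'D': array([0.02048322, 0.        , 0.        , 0.        , 0.        ]), 'extrinsics': array([[ 9.38664384e-04, -9.86695744e-01,  1.62574988e-01,
         3.66342622e-01],
       [-9.99753667e-01, -4.53103126e-03, -2.17273034e-02,
        -4.08291564e-02],
       [ 2.21748702e-02, -1.62514546e-01, -9.86456942e-01,
         1.06315186e+00],
       [ 0.00000000e+00,  0.00000000e+00,  0.00000000e+00,
         1.0000
[... 1104 characters left out ...]
0.253 -0.745]
nut 0.61 [273. 227. 285. 234.] [0.443 0.029 0.031] [0.452 0.047 0.018] [0.433 0.013 0.022]
strip 0.6 [349. 214. 365. 244.] [ 0.447 -0.184  0.026] [ 0.487 -0.162  0.035] [ 0.406 -0.207  0.018]
edge 0.79 [175. 151. 399. 261.] [0.512 0.008 0.015] [ 0.891  0.602 -0.748] [ 0.359 -0.307  0.001]
hammer 0.72 [415. 180. 450. 276.] [ 0.454 -0.399  0.02 ] [ 0.595 -0.363  0.001] [ 0.318 -0.448  0.002]
wrench 0.9 [134. 191. 162. 254.] [0.466 0.398 0.009] [0.558 0.447 0.001] [ 0.378  0.355 -0.002]
tape 0.59 [138. 270. 180. 305.] [ 0.289  0.36  -0.002] [0.335 0.417 0.004] [ 0.24   0.301 -0.006]
jar 0.65 [455. 161. 486. 191.] [ 0.586 -0.487  0.084] [ 0.651 -0.482 -0.002] [ 0.56  -0.565  0.002]
```

View pics/top.png

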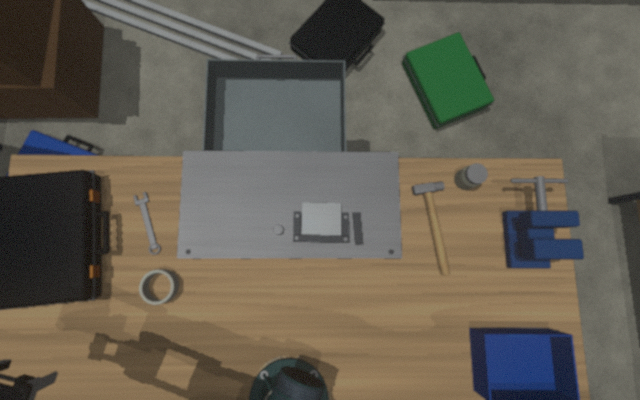

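View pics/side.png

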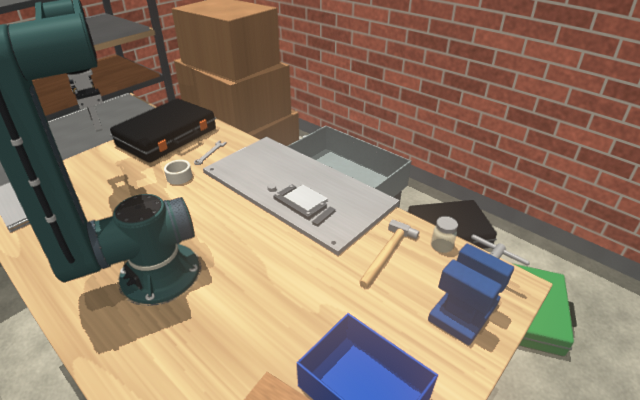

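The top view shows the offcut at about (302–341, 203–235) in the U-stop (293–350, 211–243), with its open side towards the far edge at row 151. The bin spans columns 207–347. The side view agrees. I'll hover over the offcut and measure with the wrist camera.

```bash
R='x'
python3 -m handwheel '[[[0,0,0.032],[0.4,-0.77,0],0.35],[[0,0,0.032],[0.4,-0.77,0],0.35],[[0,0,0.032],[0.4,-0.77,0],0.35],[[0,0,0.032],[0.4,-0.77,0],0.35],[[0,0,0.032],[0.4,-0.77,0],0.35]]' >/dev/null
python3 -m handwheel '[[[0,0,0],[0.4,-0.77,0],0.35],[[0,0,0],[0.4,-0.77,0],0.35],[[0,0,0],[0.4,-0.77,0],0.35],[[0,0,0],[0.4,-0.77,0],0.35],[[0,0,0],[0.4,-0.77,0],0.35]]'
python3 -m handwheel '[[[0,0,0],[0.4,-0.77,0],0.35],[[0,0,0],[0.4,-0.77,0],0.35],[[0,0,0],[0.4,-0.77,0],0.35],[[0,0,0],[0.4,-0.77,0],0.35],[[0,0,0],[0.4,-0.77,0],0.35]]'
python3 -m handwheel '[[[0,0,0],[0.4,-0.77,0],0.35],[[0,0,0],[0,0,0],0.35],[[0,0,0],[0,0,0],0.35],[[0,0,0],[0,0,0],0.35]]'
cat >> h.py <<'E'
def wristT():
    o=robot.get_obs();from scipy.spatial.transform import Rotation as R
    T=np.eye(4);T[:3,:3]=R.from_euler("xyz",o["ee_rot"]).as_matrix();T[:3,3]=o["tool_pos"]
    return T@np.array(robot.calibration("wrist")["hand_eye"])
E
python3 - <<'E'
from h import *
o=robot.get_obs();print({k:np.round(o[k],4) for k in("time","tool_pos","ee_rot","width","wrist_force","joint_positions")})
T=wristT();p,d=robot.snapshot("wrist");cv2.imwrite("pics/w1.png",p[...,::-1]);P=pts("wrist",d,T);np.savez("w1.npz",P=P,p=p)
for q in ["offcut","nest"]:
    for b in robot.boxes_of(q,"wrist")[:1]:
        l,t,r,bt=map(int,b["bbox"]);print(q,b["p"],l,t,r,bt,P[(t+bt)//2,(l+r)//2].round(4))
# top-camera far edge & bin
Pt=pts("top",np.load("top.npy"))
for u in (200,250,300,330,380):
    c=Pt[140:165,u]; k=np.where(c[:,2]>-0.01)[0]; print(u,c[k[0]:k[0]+2].round(3).tolist())
z=Pt[...,2];m=(z<-.035)&(z>-.06)&(Pt[...,0]>.6)&(Pt[...,0]<1.2);print("rim",np.percentile(Pt[m],[1,50,99],axis=0).round(3), m.sum())
m=(z<-.1)&(z>-.175)&(Pt[...,0]>.6)&(Pt[...,0]<1.2);print("bin",np.percentile(Pt[m],[1,50,99],axis=0).round(3))
E
```

```text
time: 1.6
tool_pos: [0.3364, 0.1463, 0.2309]
ee_rot: [3.141, 0.002, -3.14]
wrist_force: [1.1, -0.5, 0.1]
width: 0.0614
finger_force: 0.0
time: 2.1
tool_pos: [0.4365, -0.0464, 0.2308]
ee_rot: [3.141, 0.001, -3.141]
wrist_force: [0.3, 0.1, -0.2]
width: 0.0608
finger_force: 0.0
time: 2.5
tool_pos: [0.4556, -0.0822, 0.2306]
ee_rot: [3.141, -0.0, -3.139]
wrist_force: [-0.5, -0.0, -0.1]
width: 0.0608
finger_force: 0.0
{'time': np.float64(2.5), 'tool_pos': array([ 0.4556, -0.0822,  0.2306]), 'ee_rot': array([ 3.141 , -0.    , -3.1393]), 'width': np.float64(0.0608), 'wrist_force': array([-0.4503, -0.0233, -0.1437]), 'joint_positions': array([-3.0150e-01, -1.0820e-01,  1.5641e+00,  6.0000e-04,  1.6859e+00,
       -1.8746e+00])}
offcut 0.67 261 155 372 246 [ 0.4733 -0.0835  0.0287]
nest 0.9 236 133 394 224 [ 0.4503 -0.0845  0.0277]
200 [[0.67, 0.259, 0.019], [0.667, 0.259, 0.019]]
250 [[0.671, 0.117, 0.018], [0.668, 0.117, 0.018]]
300 [[0.673, -0.027, 0.016], [0.668, -0.027, 0.021]]
330 [[0.673, -0.114, 0.019], [0.669, -0.114, 0.02]]
380 [[0.671, -0.259, 0.018], [0.668, -0.259, 0.018]]
rim [[ 0.697 -0.166 -0.06 ]
 [ 0.984  0.084 -0.047]
 [ 0.992  0.272 -0.041]] 975
bin [[ 0.727 -0.162 -0.166]
 [ 0.867  0.06  -0.159]
 [ 0.988  0.268 -0.104]]
```

View pics/w1.png

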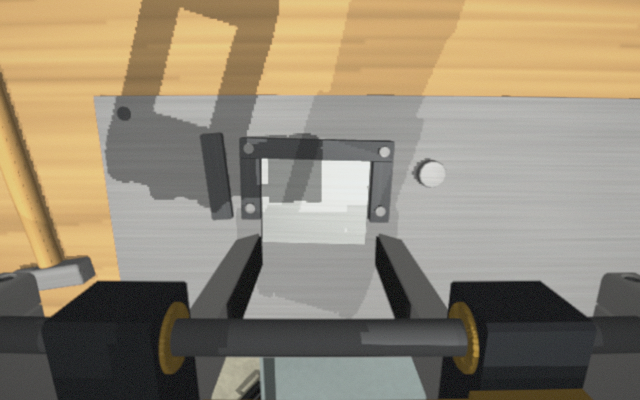

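The wrist view shows the offcut at (261–372, 157–243) inside the U (240–393, 138–220), with the strip to its left and the nut to its right. Next I'll fit the offcut and stop outlines.

```bash
python3 - <<'E'
from h import *
f=np.load("w1.npz");P=f["P"];g=cv2.cvtColor(f["p"],cv2.COLOR_RGB2GRAY)
roi=np.zeros_like(g);roi[125:235,232:400]=1
m=((roi>0)&(g<75)).astype(np.uint8);n,l,s,c=cv2.connectedComponentsWithStats(m)
k=1+np.argmax(s[1:,4]);print("bars",s[k])
Q=P[l==k];print("z bars",np.median(Q[:,2]))
def rect(Q):
    r=cv2.minAreaRect((Q[:,:2]*1000).astype(np.float32));print("rect",np.round(r[0],1),np.round(r[1],1),round(r[2],2))
rect(Q)
for n_,s_ in dict(plate=P[180:230,440:520],off=P[165:240,270:360],plate2=P[225:240,235:255]).items(): 
    s_=s_.reshape(-1,3);A=np.c_[s_[:,:2]-s_[:,:2].mean(0),np.ones(len(s_))];print(n_,np.linalg.lstsq(A,s_[:,2],rcond=None)[0].round(4),s_[:,2].std().round(4))
# edge lines: outer rear-bar rear edge and offcut +x edge
for nm,rng in dict(rear=(245,390),).items():
    pp=[]
    for u in range(*rng):
        v=np.where(l[:,u]==k)[0]
        if len(v): pp.append(P[v[0],u])
    pp=np.array(pp);a=np.polyfit(pp[:,1],pp[:,0],1);print(nm,"dx/dy",a[0].round(4),pp[:,0].mean().round(4),pp[:,1].min().round(4),pp[:,1].max().round(4))
for u in (280,300,320,340,360): 
    z=P[225:260,u,2];gg=g[225:260,u].astype(int);v=225+np.argmin(np.diff(gg));print(u,v,P[v,u].round(4),gg[v-225:v-222])
E
```

```text
bars [ 240  137   83   81 2104]
z bars 0.032654337373099473
rect [ 425.1 -124. ] [ 69.1 116.9] 44.22
plate [-0.4833 -0.3641  0.021 ] 0.0271
off [-0.2573  0.0069  0.0304] 0.0241
plate2 [-2.682   0.4561  0.0548] 0.077
rear dx/dy -0.1252 0.4118 -0.1548 -0.0776
280 241 [ 0.5188 -0.1221  0.0282] [197 174 162]
300 242 [ 0.5195 -0.1006  0.0292] [193 167 159]
320 242 [ 0.5201 -0.0792  0.0276] [198 178 162]
340 243 [ 0.5209 -0.0577  0.0284] [196 162 155]
360 243 [ 0.5209 -0.0362  0.0282] [197 177 159]
```

```bash
python3 - <<'E'
from h import *
f=np.load("w1.npz");p=f["p"];g=cv2.GaussianBlur(cv2.cvtColor(p,cv2.COLOR_RGB2GRAY),(3,3),0).astype(float)
c=robot.calibration("wrist");T=wristT()
def plane(uv,z):
    n=cv2.undistortPoints(np.array(uv,float).reshape(-1,1,2),c["mtx"],c["D"]).reshape(-1,2)
    d=np.c_[n,np.ones(len(n))]@T[:3,:3].T;return T[:3,3]+d*((z-T[2,3])/d[:,2])[:,None]
def fit(nm,uv,z,along):
    Q=plane(uv,z);a,b=(1,0) if along=="y" else (0,1)
    for _ in range(4):
        k=np.polyfit(Q[:,a],Q[:,b],1);r=Q[:,b]-np.polyval(k,Q[:,a]);ok=abs(r)<=max(2*np.median(abs(r)),3e-4)
        Q=Q[ok]
    print(nm,"slope",k[0].round(4),"mean",Q[:,:2].mean(0).round(4),"n",len(Q),"at",np.polyval(k,-.083 if a else .475).round(4))
zt=.019
def sub(d,i0):
    i=np.argmax(d);return i0+i+.5
cols=range(270,364,2)
fit("off front",[(u,sub(-np.diff(g[232:252,u]),232)) for u in cols],zt+.010,"y")
fit("rear bar back",[(u,sub(-np.diff(g[130:148,u]),130)) for u in range(246,390,2)],zt+.014,"y")
rows=range(170,215,2)
fit("right bar outer",[(sub(np.diff(g[v,385:402]),385),v) for v in rows],zt+.014,"x")
fit("left bar outer",[(sub(-np.diff(g[v,232:250]),232),v) for v in rows],zt+.014,"x")
fit("off right",[(sub(-np.diff(g[v,358:376]),358),v) for v in range(166,240,2)],zt+.010,"x")
fit("off left",[(sub(np.diff(g[v,252:272]),252),v) for v in range(166,240,2)],zt+.010,"x")
E
```

```text
off front slope 0.0226 mean [ 0.5207 -0.0814] n 39 at 0.5207
rear bar back slope 0.0287 mean [ 0.4098 -0.0694] n 43 at 0.4094
right bar outer slope -0.0248 mean [ 0.464  -0.0069] n 23 at -0.0072
left bar outer slope -0.0228 mean [ 0.4662 -0.1609] n 15 at -0.1611
off right slope -0.0266 mean [ 0.4703 -0.0296] n 22 at -0.0297
off left slope -0.0201 mean [ 0.4721 -0.1396] n 30 at -0.1397
```

Offcut centre is about (0.4755, -0.0845) with yaw about -0.024 rad, and its top is at z ≈ 0.029. I'll go down above it.

```bash

python3 -m handwheel '[[[0,0,-0.015],[0.39,-0.05,-0.6],0.35],[[0,0,0],[0,0,-0.8],0.35],[[0,0,0],[0,0,-0.8],0.35],[[0,0,0],[0,0,-0.6],0.35],[[0,0,0],[0,0,-0.3],0.35]]'
python3 -m handwheel '[[[0,0,0],[0,0,-0.06],0.35],[[0,0,0],[0,0,-0.04],0.35],[[0,0,0],[0,0,-0.04],0.35],[[0,0,0],[0,0,0],0.35],[[0,0,0],[0,0,0],0.35]]'
```

```text
time: 3.15
tool_pos: [0.4733, -0.0839, 0.0723]
ee_rot: [3.14, -0.005, 3.121]
wrist_force: [0.1, -1.4, 0.1]
width: 0.0614
finger_force: 0.0
time: 3.65
tool_pos: [0.4762, -0.0857, 0.0696]
ee_rot: [-3.141, 0.002, 3.12]
wrist_force: [-0.3, 1.1, -0.7]
width: 0.0611
finger_force: 0.0
```

```bash

python3 -m handwheel '[[[0,0,0],[0,0.02,-0.08],0.35],[[0,0,0],[0,0,-0.08],0.35],[[0,0,0],[0,0,-0.04],0.35],[[0,0,0],[0,0,-0.02],0.35],[[0,0,0],[0,0,0],0.35]]' | sed -n '2p;4p'
for i in 1; do python3 -m handwheel '[[[0,0,0],[0,0,-0.02],0.35],[[0,0,0],[0,0,0],0.35],[[0,0,0],[0,0,0],0.35]]' | sed -n '2p;4p'
python3 -m handwheel '[[[0,0,0],[0,0,-0.01],0.35],[[0,0,0],[0,0,0],0.35],[[0,0,0],[0,0,0],0.35]]' | sed -n '2p;4p';done
```

```text
tool_pos: [0.4753, -0.0845, 0.0572]
wrist_force: [0.5, -0.6, 0.0]
tool_pos: [0.4755, -0.0846, 0.0566]
wrist_force: [-0.8, -0.2, -1.2]
tool_pos: [0.4755, -0.0845, 0.056]
wrist_force: [0.2, 0.5, -0.6]
```

```bash

python3 -m handwheel '[[[0,0,0],[0,0,-0.01],0.35],[[0,0,0],[0,0,0],0.35],[[0,0,0],[0,0,0],0.35]]' | sed -n '2p;4p'
python3 -m handwheel '[[[0,0,0],[0,0,-0.01],0.35],[[0,0,0],[0,0,0],0.35],[[0,0,0],[0,0,0],0.35]]' | sed -n '2p;4p'
```

```text
tool_pos: [0.4755, -0.0845, 0.0555]
wrist_force: [-0.5, -0.2, -0.2]
tool_pos: [0.4754, -0.0846, 0.055]
wrist_force: [-0.4, -0.5, -1.6]
```

```bash

python3 -m handwheel '[[[0,0,0],[0,0,-0.01],0.35],[[0,0,0],[0,0,0],0.35],[[0,0,0],[0,0,0],0.35]]' | sed -n '2p;4p'
python3 -m handwheel '[[[0,0,0],[0,0,-0.005],0.35],[[0,0,0],[0,0,0],0.35],[[0,0,0],[0,0,0],0.35]]' | sed -n '2p;4p'
```

```text
tool_pos: [0.4755, -0.0846, 0.0545]
wrist_force: [0.7, 0.2, -0.5]
tool_pos: [0.4755, -0.0846, 0.0542]
wrist_force: [1.3, 0.6, 0.1]
```

```bash

python3 -m handwheel '[[[0,0,0],[0,0,-0.005],0.35],[[0,0,0],[0,0,0],0.35],[[0,0,0],[0,0,0],0.35]]' | sed -n '2p;4p'
python3 -m handwheel '[[[0,0,0],[0,0,-0.005],0.35],[[0,0,0],[0,0,0],0.35],[[0,0,0],[0,0,0],0.35]]' | sed -n '2p;4p'
```

```text
tool_pos: [0.4755, -0.0846, 0.054]
wrist_force: [-0.3, -0.7, 0.7]
tool_pos: [0.4755, -0.0845, 0.0538]
wrist_force: [-0.3, 0.3, 0.2]
```

```bash

python3 -m handwheel '[[[0,0,0],[0,0,-0.005],0.35],[[0,0,0],[0,0,0],0.35],[[0,0,0],[0,0,0],0.35]]' | sed -n '2p;4p'
```

```text
tool_pos: [0.4755, -0.0846, 0.0535]
wrist_force: [-0.4, -0.0, 0.1]
```

```bash

python3 -m handwheel '[[[0,0,0],[0,0,-0.005],0.35],[[0,0,0],[0,0,0],0.35],[[0,0,0],[0,0,0],0.35]]' | sed -n '2p;4p'
python3 -m handwheel '[[[0,0,0],[0,0,-0.005],0.35],[[0,0,0],[0,0,0],0.35],[[0,0,0],[0,0,0],0.35]]' | sed -n '2p;4p'
```

```text
tool_pos: [0.4755, -0.0846, 0.0533]
wrist_force: [-0.4, -0.1, -0.0]
tool_pos: [0.4756, -0.0846, 0.0533]
wrist_force: [-1.0, 0.9, 2.2]
```

```bash

python3 -m handwheel '[[[0,0,0],[0,0,-0.005],0.35],[[0,0,0],[0,0,0],0.35],[[0,0,0],[0,0,0],0.35]]' | sed -n '2p;4p'
```

```text
tool_pos: [0.4755, -0.0846, 0.0533]
wrist_force: [-1.9, -0.0, 4.8]
```

```bash

python3 -m handwheel '[[[0,0,0],[0,0,-0.005],0.35],[[0,0,0],[0,0,-0.005],0.35],[[0,0,0],[0,0,0],0.35],[[0,0,0],[0,0,0],0.35]]' | sed -n '2,4p'
```

```text
tool_pos: [0.4756, -0.0846, 0.0533]
ee_rot: [-3.142, 0.0, 3.12]
wrist_force: [-2.5, -0.1, 7.2]
```

```bash

python3 -m handwheel '[[[0,0,0],[0,0,-0.005],0.35],[[0,0,0],[0,0,-0.005],0.35],[[0,0,0],[0,0,0],0.35],[[0,0,0],[0,0,0],0.35]]' | sed -n '2,4p'
```

```text
tool_pos: [0.4756, -0.0846, 0.0532]
ee_rot: [-3.142, 0.0, 3.12]
wrist_force: [-3.5, 1.8, 10.5]
```

```bash

python3 -m handwheel '[[[0,0,0],[0,0,-0.004],0.35],[[0,0,0],[0,0,0],0.35],[[0,0,0],[0,0,0],0.35]]' | sed -n '2,4p'
```

```text
tool_pos: [0.4756, -0.0846, 0.0532]
ee_rot: [-3.142, 0.0, 3.12]
wrist_force: [-4.4, 0.6, 11.2]
```

```bash

python3 -m handwheel '[[[0,0,0],[0.02,0,-0.003],0.35],[[0,0,0],[0.03,-0.001,0],0.35],[[0,0,0],[0.03,-0.001,0],0.35],[[0,0,0],[0.03,-0.001,0],0.35],[[0,0,0],[0.03,-0.001,0],0.35]]' | sed -n '2,4p'
```

```text
tool_pos: [0.4822, -0.0851, 0.0532]
ee_rot: [-3.141, -0.001, 3.12]
wrist_force: [-6.1, 0.9, 12.7]
```

```bash

python3 -m handwheel '[[[0,0,0],[0.03,-0.001,0],0.35],[[0,0,0],[0.03,-0.001,0],0.35],[[0,0,0],[0.03,-0.001,0],0.35],[[0,0,0],[0.03,-0.001,0],0.35],[[0,0,0],[0,0,0],0.35]]' | sed -n '2,4p'
python3 - <<'E'
from h import *
T=wristT();p,d=robot.snapshot("wrist");cv2.imwrite("pics/w2.png",p[...,::-1])
E
```

```text
tool_pos: [0.4885, -0.0853, 0.0532]
ee_rot: [-3.141, -0.0, 3.12]
wrist_force: [-5.5, -0.4, 12.2]
```

View pics/w2.png

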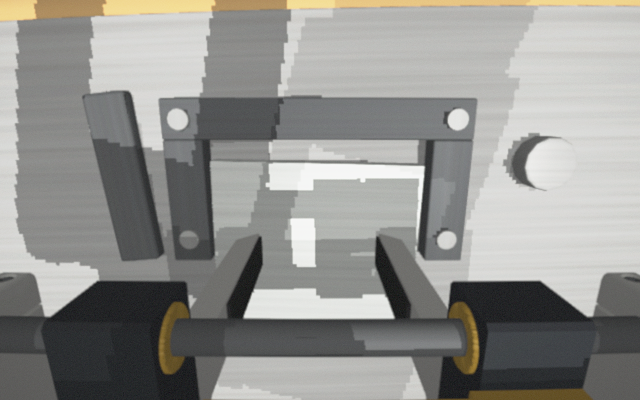

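Drawing works: the offcut's rear edge is now at rows 161–166 against the bar's inner edge at row 140. It may be slightly skewed, so I'll measure that.

```bash
cat >> h.py <<'E'
def plane(uv,z,T):
    c=robot.calibration("wrist")
    n=cv2.undistortPoints(np.array(uv,float).reshape(-1,1,2),c["mtx"],c["D"]).reshape(-1,2)
    d=np.c_[n,np.ones(len(n))]@T[:3,:3].T;return T[:3,3]+d*((z-T[2,3])/d[:,2])[:,None]
E
python3 - <<'E'
from h import *
T=wristT()
im=cv2.imread("pics/w2.png")
for n,z,a,b in [("bar back",.033-.0005,(165,98),(474,98)),("off rear",.0283,(212,161),(422,166)),("bar in",.0323,(212,139),(425,139))]:
    Q=plane([a,b],z,T);print(n,Q.round(4).tolist(),((Q[1,0]-Q[0,0])/(Q[1,1]-Q[0,1])).round(4))
cv2.imwrite("pics/w2c.png",cv2.resize(im[90:265,150:490],None,fx=2.3,fy=2.3,interpolation=cv2.INTER_CUBIC))
E
```

```text
bar back [[0.4091, -0.1563, 0.0325], [0.4124, -0.0081, 0.0325]] 0.0219
off rear [[0.4405, -0.1377, 0.0283], [0.4454, -0.0304, 0.0283]] 0.0459
bar in [[0.4291, -0.1355, 0.0323], [0.4314, -0.0308, 0.0323]] 0.0219
```

View pics/w2c.png

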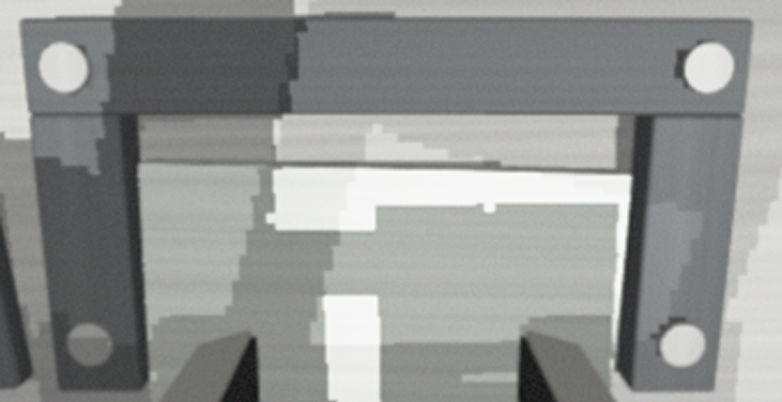

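```bash
python3 - <<'E'
from bench import robot
o=robot.get_obs();print(o["wrist_torque"].round(3),o["wrist_force"].round(2),o["ee_rot"])
E
python3 -m handwheel '[[[0,0,0.008],[0,0,0],0.35],[[0,0,0.008],[0,0,0],0.35],[[0,0,0],[0,0,0],0.35],[[0,0,0],[0,0,0],0.35]]'
python3 - <<'E'
from h import *
o=robot.get_obs();print(o["wrist_torque"].round(3),o["wrist_force"].round(2),o["ee_rot"])
p,d=robot.snapshot("wrist");cv2.imwrite("pics/w3.png",cv2.resize(p[90:265,150:490,::-1],None,fx=2.3,fy=2.3,interpolation=cv2.INTER_CUBIC))
E
```

```text
[0.131 0.993 0.019] [-4.7   0.18 11.41] [-3.14077677e+00  6.45329612e-05  3.11963204e+00]
time: 10.3
tool_pos: [0.4894, -0.0854, 0.0532]
ee_rot: [-3.141, 0.002, -3.138]
wrist_force: [-2.0, 0.5, 9.7]
width: 0.0614
finger_force: 4.7
[0.103 0.467 0.033] [-2.05  0.5   9.74] [-3.14062231e+00  2.49086109e-03 -3.13837659e+00]
```

View pics/w3.png

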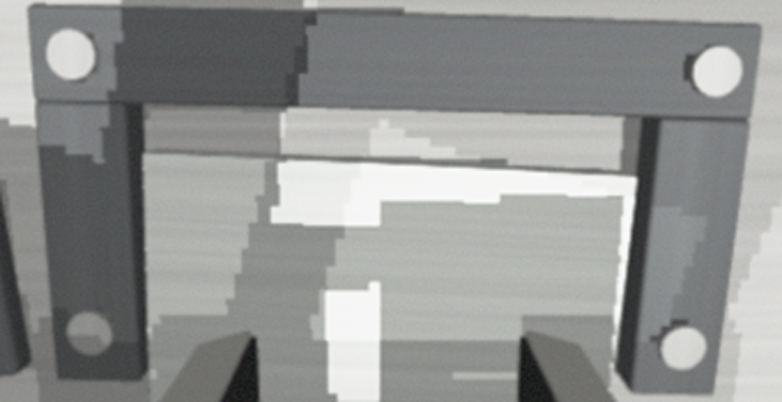

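```bash
cat > t.py <<'E'
from bench import robot
o=robot.get_obs();print(o["tool_pos"].round(4),"tq",o["wrist_torque"].round(3),"F",o["wrist_force"].round(2),o["ee_rot"].round(4),o["time"].round(2))
E
python3 -m handwheel '[[[0.002,0,0],[0,0,-0.002],0.35],[[0,0,0],[0,0,0],0.35],[[0,0,0],[0,0,0],0.35]]' >/dev/null; python3 t.py
python3 -m handwheel '[[[0.002,0,0],[0,0,-0.002],0.35],[[0,0,0],[0,0,0],0.35],[[0,0,0],[0,0,0],0.35]]' >/dev/null; python3 t.py
```

```text
Traceback (most recent call last):
  File "t.py", line 2, in <module>
    o=robot.get_obs();print(o["tool_pos"].round(4),"tq",o["wrist_torque"].round(3),"F",o["wrist_force"].round(2),o["ee_rot"].round(4),o["time"].round(2))
                                                                                                                                      ^^^^^^^^^^^^^^^
AttributeError: 'float' object has no attribute 'round'
Traceback (most recent call last):
  File "t.py", line 2, in <module>
    o=robot.get_obs();print(o["tool_pos"].round(4),"tq",o["wrist_torque"].round(3),"F",o["wrist_force"].round(2),o["ee_rot"].round(4),o["time"].round(2))
                                                                                                                                      ^^^^^^^^^^^^^^^
AttributeError: 'float' object has no attribute 'round'
```

```bash
sed -i 's/o\["time"\].round(2)/round(o["time"],2)/' t.py; python3 t.py
```

```text
[ 0.4895 -0.0855  0.0533] tq [-0.136  0.587 -0.062] F [-3.19  0.32 10.09] [ 3.1368e+00  2.7000e-03 -3.1385e+00] 10.95
```

```bash

python3 -m handwheel '[[[0,0,0],[0.01,0,-0.005],0.35],[[0,0,0],[0.03,0,0],0.35],[[0,0,0],[0.03,-0.001,0],0.35],[[0,0,0],[0.03,-0.001,0],0.35],[[0,0,0],[0.03,-0.001,0],0.35]]' >/dev/null; python3 t.py
cat >> h.py <<'E'
def look(name):
    T=wristT();p,d=robot.snapshot("wrist");cv2.imwrite(f"pics/{name}.png",p[...,::-1]);g=cv2.GaussianBlur(cv2.cvtColor(p,cv2.COLOR_RGB2GRAY),(3,3),0).astype(float)
    return T,p,d,g
def rear(T,g,u0=215,u1=415,v0=None):
    # offcut rear edge: thin dark line below the rear bar; fit by RANSAC-like polyfit
    v0=v0 or 150
    uv=[]
    for u in range(u0,u1,4):
        col=g[v0:v0+90,u];r=col[2:-2]-(col[:-4]+col[4:])/2
        uv.append((u,v0+2+np.argmin(r)))
    Q=plane(uv,.0283,T);best=None
    for i in range(len(Q)):
        for j in range(i+8,len(Q)):
            s=(Q[j,0]-Q[i,0])/(Q[j,1]-Q[i,1]);r=Q[:,0]-Q[i,0]-s*(Q[:,1]-Q[i,1]);n=(abs(r)<5e-4).sum()
            if best is None or n>best[0]: best=(n,s,Q[i,0]+s*(-.085-Q[i,1]))
    print("rear edge inliers",best[0],"slope",round(best[1],4),"x",round(best[2],4))
E
python3 - <<'E'
from h import *
T,p,d,g=look("w4");rear(T,g)
E
```

```text
[ 0.4948 -0.0858  0.0532] tq [-0.238  1.395 -0.179] F [-7.32  1.12 14.09] [ 3.1371e+00 -5.0000e-04 -3.1387e+00] 11.45
rear edge inliers 49 slope -0.0007 x 0.4444
```

```bash
python3 - <<'E'
import cv2
g=cv2.imread("pics/w4.png",0)
for u in (230,300,345,390,410): print(u,g[115:200:1,u].tolist())
E
```

```text
230 [82, 85, 85, 80, 80, 83, 81, 81, 77, 81, 104, 117, 120, 131, 140, 141, 139, 142, 142, 147, 144, 143, 140, 137, 138, 141, 144, 143, 143, 142, 141, 141, 139, 141, 140, 144, 144, 138, 125, 121, 145, 171, 178, 178, 176, 174, 171, 170, 172, 175, 176, 178, 176, 177, 177, 178, 176, 178, 178, 177, 177, 174, 172, 174, 175, 174, 173, 176, 173, 173, 176, 177, 175, 173, 173, 172, 172, 178, 178, 178, 176, 177, 177, 173, 176]
300 [119, 118, 116, 121, 117, 117, 117, 119, 119, 112, 111, 141, 184, 195, 191, 190, 191, 192, 195, 200, 196, 191, 188, 186, 185, 192, 193, 195, 195, 192, 190, 191, 190, 191, 193, 192, 181, 136, 113, 112, 147, 209, 235, 238, 236, 236, 235, 235, 234, 236, 237, 237, 238, 238, 242, 244, 245, 244, 244, 245, 245, 245, 244, 244, 244, 244, 245, 245, 245, 244, 245, 245, 245, 243, 205, 177, 176, 179, 180, 184, 184, 183, 181, 179, 180]
345 [122, 116, 120, 122, 122, 120, 118, 119, 119, 121, 120, 111, 126, 182, 191, 192, 189, 190, 195, 195, 194, 189, 188, 186, 189, 189, 193, 194, 196, 192, 193, 194, 189, 188, 189, 194, 188, 168, 130, 112, 118, 171, 240, 247, 246, 245, 245, 245, 245, 
[... 339 characters left out ...]
 192, 192, 188, 192, 191, 193, 189, 158, 123, 110, 142, 217, 240, 241, 241, 240, 240, 239, 241, 241, 242, 243, 243, 245, 246, 246, 246, 246, 246, 242, 206, 178, 178, 179, 175, 179, 182, 182, 182, 178, 178, 180, 179, 179, 181, 179, 179, 180, 179, 180, 182, 183, 182, 182]
410 [125, 123, 127, 122, 122, 123, 124, 124, 124, 122, 125, 125, 124, 114, 138, 177, 188, 192, 191, 196, 193, 193, 189, 189, 190, 192, 195, 198, 195, 196, 195, 195, 193, 191, 190, 193, 193, 195, 182, 133, 108, 125, 189, 238, 242, 241, 240, 241, 241, 241, 242, 242, 243, 243, 243, 242, 242, 242, 243, 243, 238, 187, 171, 179, 177, 176, 176, 180, 182, 182, 178, 178, 180, 180, 178, 179, 180, 179, 180, 178, 177, 181, 181, 180, 184]
```

```bash

python3 -m handwheel '[[[-0.0025,0,0],[0,0,0],0.35],[[0,0,-0.008],[0,0,0],0.35],[[0,0,-0.006],[0,0,0],0.35],[[0,0,0],[0,0,0],0.35],[[0,0,0],[0,0,0],0.35]]' >/dev/null; python3 t.py
python3 - <<'E'
from h import *
T,p,d,g=look("w5");rear(T,g,v0=135)
E
python3 t.py
```

```text
[ 0.4959 -0.0857  0.0532] tq [-0.049  0.668 -0.014] F [-3.63  0.44 10.89] [3.1407e+00 2.6000e-03 3.1228e+00] 12.0
rear edge inliers 50 slope 0.0031 x 0.4448
[ 0.4959 -0.0857  0.0532] tq [-0.032  0.618 -0.002] F [-4.1   0.32  9.52] [3.1408e+00 2.6000e-03 3.1228e+00] 12.05
```

View pics/w5.png

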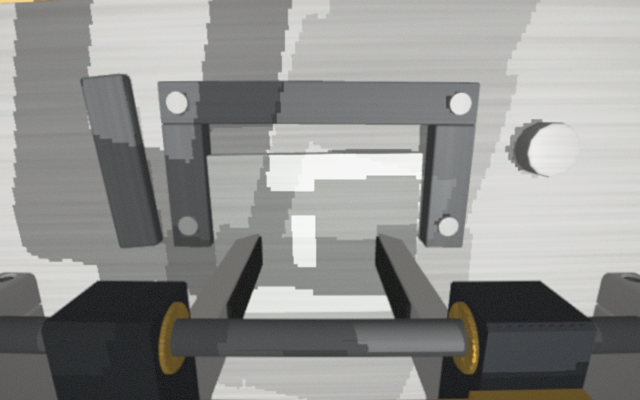

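```bash

python3 -m handwheel '[[[-0.0015,0,0],[0,0,-0.005],0.35],[[0,0,0],[0.03,0,0],0.35],[[0,0,0],[0.03,-0.001,0],0.35],[[0,0,0],[0.03,-0.001,0],0.35],[[0,0,0],[0.03,-0.001,0],0.35]]' >/dev/null; python3 t.py
python3 - <<'E'
from h import *
T,p,d,g=look("w6");rear(T,g,v0=135)
E
python3 t.py
```

```text
[ 0.501  -0.0858  0.0532] tq [ 0.222  1.326 -0.033] F [-6.49  0.82 15.27] [-3.1405e+00  1.0000e-04  3.1228e+00] 12.55
rear edge inliers 48 slope 0.021 x 0.4491
[ 0.5013 -0.0858  0.0532] tq [0.179 1.175 0.04 ] F [-6.09  0.14 14.06] [-3.1405e+00  7.0000e-04  3.1228e+00] 12.6
```

```bash

python3 -m handwheel '[[[0.0011,0,0],[0.03,0,0],0.35],[[0,0,0],[0.03,-0.001,0],0.35],[[0,0,0],[0.03,-0.001,0],0.35],[[0,0,0],[0.03,-0.001,0],0.35],[[0,0,0],[0.03,-0.001,0],0.35]]' >/dev/null; python3 t.py
python3 - <<'E'
from h import *
T,p,d,g=look("w7");rear(T,g,v0=125)
E
python3 t.py
```

```text
[ 0.5084 -0.0861  0.0532] tq [ 0.034  1.296 -0.072] F [-6.46  1.18 14.21] [3.1413 0.     3.1228] 13.1
rear edge inliers 50 slope 0.0212 x 0.4566
[ 0.5087 -0.0861  0.0532] tq [-0.005  1.241 -0.016] F [-5.31  0.97 14.13] [3.1413e+00 6.0000e-04 3.1228e+00] 13.15
```

```bash

python3 -m handwheel '[[[0,0,0],[0.04,-0.001,0],0.35],[[0,0,0],[0.04,-0.001,0],0.35],[[0,0,0],[0.04,-0.001,0],0.35],[[0,0,0],[0.04,-0.001,0],0.35],[[0,0,0],[0.04,-0.001,0],0.35]]' >/dev/null; python3 t.py
python3 - <<'E'
from h import *
T,p,d,g=look("w8");rear(T,g,v0=130)
E
python3 t.py
```

```text
[ 0.5184 -0.0863  0.0532] tq [ 3.800e-02  1.306e+00 -1.000e-03] F [-6.91  0.53 13.65] [3.1413 0.     3.1227] 13.65
rear edge inliers 50 slope 0.0212 x 0.4666
[ 0.5188 -0.0863  0.0532] tq [0.034 1.103 0.007] F [-5.62  1.05 13.89] [3.1412e+00 7.0000e-04 3.1228e+00] 13.7
```

```bash

python3 -m handwheel '[[[0,0,0],[0.05,-0.001,0],0.35],[[0,0,0],[0.05,-0.001,0],0.35],[[0,0,0],[0.05,-0.001,0],0.35],[[0,0,0],[0.05,-0.001,0],0.35],[[0,0,0],[0.05,-0.001,0],0.35]]' >/dev/null; python3 t.py
python3 - <<'E'
from h import *
T,p,d,g=look("w9");rear(T,g,v0=130)
E
python3 -m handwheel '[[[0,0,0],[0.05,-0.001,0],0.35],[[0,0,0],[0.05,-0.001,0],0.35],[[0,0,0],[0.05,-0.001,0],0.35],[[0,0,0],[0.05,-0.001,0],0.35],[[0,0,0],[0.05,-0.001,0],0.35]]' >/dev/null; python3 t.py
python3 - <<'E'
from h import *
T,p,d,g=look("w10");rear(T,g,v0=130)
E
```

```text
[ 0.531  -0.0866  0.0532] tq [-0.024  1.246  0.006] F [-6.2  -0.11 13.22] [3.1413e+00 1.0000e-04 3.1227e+00] 14.2
rear edge inliers 49 slope 0.0212 x 0.4791
[ 0.5434 -0.0868  0.0532] tq [0.017 1.285 0.015] F [-6.46  0.06 13.39] [3.1412e+00 1.0000e-04 3.1227e+00] 14.75
rear edge inliers 49 slope 0.0212 x 0.4917
```

```bash

python3 -m handwheel '[[[0,0,0],[0.06,-0.001,0],0.35],[[0,0,0],[0.06,-0.001,0],0.35],[[0,0,0],[0.06,-0.001,0],0.35],[[0,0,0],[0.06,-0.001,0],0.35],[[0,0,0],[0.06,-0.001,0],0.35]]' >/dev/null; python3 t.py
python3 -m handwheel '[[[0,0,0],[0.06,-0.001,0],0.35],[[0,0,0],[0.06,-0.001,0],0.35],[[0,0,0],[0.06,-0.001,0],0.35],[[0,0,0],[0.06,-0.001,0],0.35],[[0,0,0],[0,0,0],0.35]]' >/dev/null; python3 t.py
python3 - <<'E'
from h import *
T,p,d,g=look("w11");rear(T,g,v0=130)
E
```

```text
[ 0.5584 -0.087   0.0532] tq [-0.01   1.223  0.044] F [-5.34  0.39 13.81] [3.1412e+00 1.0000e-04 3.1228e+00] 15.3
[ 0.571  -0.0873  0.0532] tq [-0.022  0.956 -0.033] F [-4.380e+00 -1.000e-02  1.227e+01] [3.1412e+00 1.4000e-03 3.1227e+00] 15.8
rear edge inliers 49 slope 0.0213 x 0.5193
```

View pics/w11.png

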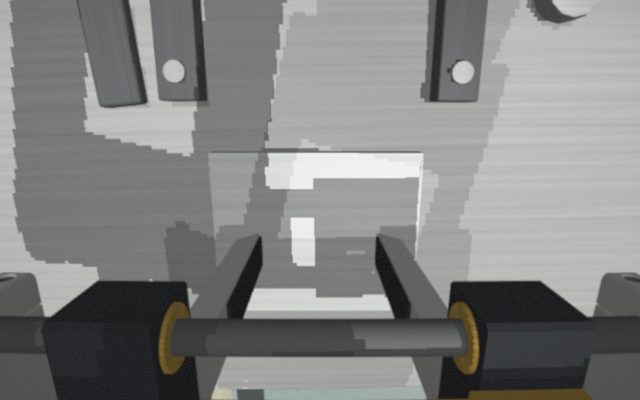

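The offcut is clear: its rear edge is at row 152, well below the bar ends at row 100. Next I'll slide it towards the middle of the bin, in +y.

```bash

python3 -m handwheel '[[[0,0,0],[0,0.02,0],0.35],[[0,0,0],[0,0.04,0],0.35],[[0,0,0],[0,0.06,0],0.35],[[0,0,0],[0,0.06,0],0.35],[[0,0,0],[0,0.06,0],0.35]]' >/dev/null; python3 t.py
python3 - <<'E'
from h import *
T,p,d,g=look("w12");rear(T,g,v0=130)
E
python3 -m handwheel '[[[0,0,0],[0,0.06,0],0.35],[[0,0,0],[0,0.06,0],0.35],[[0,0,0],[0,0.06,0],0.35],[[0,0,0],[0,0.06,0],0.35],[[0,0,0],[0,0.06,0],0.35]]' >/dev/null; python3 t.py
python3 - <<'E'
from h import *
T,p,d,g=look("w13");rear(T,g,v0=130)
for v in (170,180,190,205,220): print(v,[int(x) for x in g[v,196:230:2]],[int(x) for x in g[v,405:440:2]])
E
```

```text
[ 0.5726 -0.0769  0.0533] tq [-0.617  0.069  0.038] F [-0.38 -4.63  7.88] [-3.1389  0.0059  3.1221] 16.35
rear edge inliers 48 slope 0.0216 x 0.5197
[ 0.5726 -0.0619  0.0531] tq [-1.036  0.026 -0.014] F [-0.31 -4.33  8.89] [-3.1387  0.0058  3.1224] 16.9
rear edge inliers 41 slope 0.0213 x 0.5199
170 [153, 153, 154, 153, 154, 153, 153, 154, 154, 154, 154, 154, 155, 155, 155, 155, 155] [167, 167, 171, 177, 184, 185, 185, 185, 184, 185, 185, 185, 186, 183, 169, 162, 162, 162]
180 [149, 149, 148, 149, 149, 149, 149, 149, 150, 149, 149, 149, 149, 149, 150, 151, 151] [122, 121, 123, 155, 186, 188, 187, 187, 188, 187, 187, 186, 180, 173, 165, 165, 165, 165]
190 [154, 153, 153, 153, 153, 154, 154, 154, 154, 154, 154, 154, 154, 154, 154, 155, 154] [118, 118, 125, 162, 183, 183, 184, 183, 183, 184, 184, 177, 164, 161, 161, 161, 162, 162]
205 [146, 147, 148, 147, 148, 148, 149, 149, 148, 149, 148, 148, 149, 150, 150, 150, 150] [119, 119, 135, 175, 184, 185, 185, 184, 184, 175, 163, 161, 161, 161, 161, 161, 160, 161]
220 [151, 151, 152, 150, 151, 151, 151, 152, 151, 151, 152, 152, 153, 153, 152, 153, 153] [122, 137, 162, 185, 185, 185, 185, 173, 163, 162, 163, 163, 163, 163, 163, 163, 164, 163]
```

```bash

python3 -m handwheel '[[[0,0,0],[0,0.05,-0.006],0.35],[[0,0,0],[0,0.06,0],0.35],[[0,0,0],[0,0.06,0],0.35],[[0,0,0],[0,0.06,0],0.35],[[0,0,0],[0,0.06,0],0.35]]' >/dev/null; python3 t.py
python3 -m handwheel '[[[0,0,0],[0,0.06,0],0.35],[[0,0,0],[0,0.06,0],0.35],[[0,0,0],[0,0.06,0],0.35],[[0,0,0],[0,0.06,0],0.35],[[0,0,0],[0,0.06,0],0.35]]' >/dev/null; python3 t.py
python3 - <<'E'
from h import *
T,p,d,g=look("w14");rear(T,g,v0=130)
E
```

```text
[ 0.5728 -0.0477  0.0531] tq [-1.124  0.07  -0.018] F [ 0.11 -3.62  7.87] [-3.1378  0.0063  3.1224] 17.45
[ 0.5728 -0.0327  0.0531] tq [-1.228  0.017  0.032] F [-0.23 -4.23  8.6 ] [-3.138   0.0062  3.1224] 17.95
rear edge inliers 27 slope 0.0211 x 0.5199
```

View pics/w14.png

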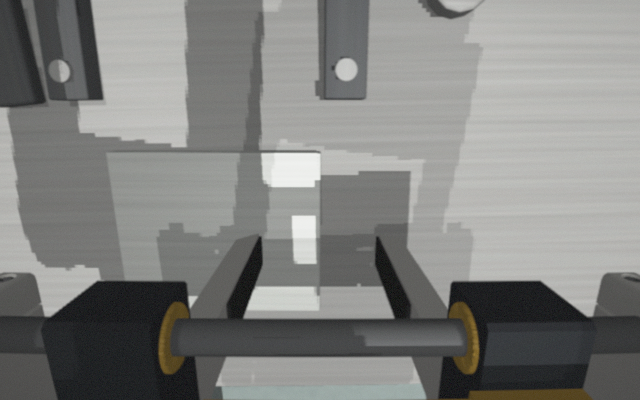

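The offcut stayed put: its right edge is at column 321 and only the fingers moved, so they slipped. It is still clear of the stop and square. I'll lift, turn the tool 90° and push it sideways by its -y edge.

```bash

python3 -m handwheel '[[[0,0,0],[0,0,0.2],0.5],[[0,0,0],[0,0,0.4],0.5],[[0,0,-0.09],[0,-0.3,0.2],0.5],[[0,0,-0.09],[0,-0.3,0],0.5],[[0,0,-0.09],[0,-0.3,0],0.5]]' >/dev/null
python3 -m handwheel '[[[0,0,-0.09],[0,-0.3,0],0.5],[[0,0,-0.09],[0,-0.3,0],0.5],[[0,0,-0.09],[0,-0.3,0],0.5],[[0,0,-0.09],[0,-0.3,0],0.5],[[0,0,-0.09],[0,-0.3,0],0.5]]' >/dev/null
python3 -m handwheel '[[[0,0,-0.09],[0,-0.25,0],0.5],[[0,0,-0.09],[-0.16,0,0],0.5],[[0,0,-0.09],[0,0,0],0.5],[[0,0,-0.01],[0,0,0],0.5],[[0,0,0],[0,0,0],0.5]]'; python3 t.py
```

```text
time: 19.5
tool_pos: [0.5624, -0.1624, 0.0901]
ee_rot: [3.14, -0.0, 1.554]
wrist_force: [-0.0, -0.2, 1.0]
width: 0.0466
finger_force: 0.0
[ 0.5624 -0.1624  0.0901] tq [-0.089  0.029 -0.073] F [-0.03 -0.18  1.05] [ 3.1403e+00 -4.0000e-04  1.5544e+00] 19.5
```

```bash

python3 -m handwheel '[[[0,0,-0.003],[0.05,-0.06,-0.2],0.5],[[0,0,0],[0,0,-0.3],0.5],[[0,0,0],[0,0,-0.25],0.5],[[0,0,0],[0,0,-0.09],0.5],[[0,0,0],[0,0,0],0.5]]' >/dev/null; python3 t.py
python3 -m handwheel '[[[0,0,0],[0,0.06,0],0.5],[[0,0,0],[0,0.08,0],0.5],[[0,0,0],[0,0.08,0],0.5],[[0,0,0],[0,0.08,0],0.5],[[0,0,0],[0,0.08,0],0.5]]' >/dev/null; python3 t.py
```

```text
[ 0.5638 -0.1652  0.0463] tq [-0.098  0.068 -0.01 ] F [-0.2  -0.05  0.12] [-3.1399e+00 -1.3000e-03  1.5475e+00] 20.0
[ 0.5654 -0.1471  0.0491] tq [-0.547  0.092 -0.029] F [-0.53 -2.67  0.82] [3.1385e+00 2.2000e-03 1.5474e+00] 20.5
```

```bash

python3 -m handwheel '[[[0,0,0],[0,0.08,-0.02],0.5],[[0,0,0],[0,0.1,-0.01],0.5],[[0,0,0],[0,0.1,0],0.5],[[0,0,0],[0,0.1,0],0.5],[[0,0,0],[0,0.1,0],0.5]]' >/dev/null; python3 t.py
python3 -m handwheel '[[[0,0,0],[0,0.1,0],0.5],[[0,0,0],[0,0.1,0],0.5],[[0,0,0],[0,0.1,0],0.5],[[0,0,0],[0,0.1,0],0.5],[[0,0,0],[0,0.1,0],0.5]]' >/dev/null; python3 t.py
python3 -m handwheel '[[[0,0,0],[0,0.1,0],0.5],[[0,0,0],[0,0.1,0],0.5],[[0,0,0],[0,0.1,0],0.5],[[0,0,0],[0,0.06,0],0.5],[[0,0,0],[0,0,0],0.5]]' >/dev/null; python3 t.py
python3 - <<'E'
from h import *
p,d=robot.snapshot("top");P=pts("top",d)
for b in robot.boxes_of("offcut","top")[:2]:
    l,t,r,bt=map(int,b["bbox"]);print(b["p"],l,t,r,bt,P[(t+bt)//2,(l+r)//2].round(3),P[t+1,l+1].round(3),P[bt-1,r-1].round(3))
E
```

```text
[ 0.565  -0.1223  0.047 ] tq [-0.59   0.093  0.023] F [-1.12 -3.13  1.05] [3.1397e+00 2.0000e-04 1.5472e+00] 21.0
[ 0.5649 -0.0972  0.0469] tq [-0.567  0.029  0.063] F [-0.16 -2.02  1.99] [3.1399 0.     1.5472] 21.5
[ 0.5648 -0.0786  0.0466] tq [-0.135 -0.002 -0.   ] F [0.41 0.55 0.17] [ 3.1403e+00 -1.3000e-03  1.5478e+00] 22.0
0.48 204 53 348 151 [ 0.9    0.059 -0.164] [ 1.409  0.476 -0.743] [ 0.56  -0.117  0.41 ]
0.37 177 152 402 261 [ 0.461 -0.013  0.384] [ 0.882  0.588 -0.752] [ 0.362 -0.313  0.001]
```

```bash

python3 -m handwheel '[[[0,0,0],[0,-0.2,0],0.5],[[0,0,0],[0,0,0.4],0.5],[[0,0,0.09],[-0.1,0.1,0.4],0.5],[[0,0,0.09],[-0.15,0.15,0],0.5],[[0,0,0.09],[-0.15,0.15,0],0.5]]' >/dev/null
python3 -m handwheel '[[[0,0,0.09],[-0.15,0.15,0],0.5],[[0,0,0.09],[-0.15,0.15,0],0.5],[[0,0,0.09],[-0.15,0.15,0],0.5],[[0,0,0.09],[-0.15,0.15,0],0.5],[[0,0,0.09],[-0.15,0.15,0],0.5]]' >/dev/null
python3 -m handwheel '[[[0,0,0.09],[-0.15,0.15,0],0.5],[[0,0,0.09],[0,0.13,0],0.5],[[0,0,0.1],[0,0,0],0.5],[[0,0,0],[0,0,0],0.5],[[0,0,0],[0,0,0],0.5]]' >/dev/null; python3 t.py
python3 - <<'E'
from h import *
T,p,d,g=look("w15")
E
```

```text
[ 0.4999 -0.0185  0.0867] tq [-0.024  0.011 -0.041] F [-0.23 -0.07  0.35] [ 3.1395e+00 -4.0000e-04  3.1073e+00] 23.6
```

View pics/w15.png

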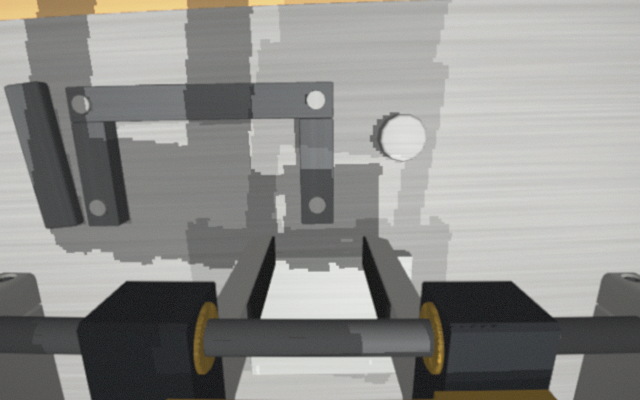

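The offcut is now between and behind the fingers, with its bright area starting at rows 256–268 and its right rear corner at about (411, 257). I'll convert those to world positions before going down.

```bash
python3 - <<'E'
from h import *
T=wristT();g=cv2.imread("pics/w15.png",0)
for u in (290,330,350,400,407): print(u,g[245:280,u].tolist())
print(plane([(330,258),(330,268),(407,257),(411,257),(411,270)],.029,T).round(4))
E
```

```text
290 [105, 107, 108, 109, 107, 105, 102, 102, 102, 99, 101, 103, 110, 125, 129, 129, 130, 125, 126, 125, 126, 126, 125, 133, 170, 218, 224, 223, 222, 219, 218, 221, 221, 219, 219]
330 [110, 112, 107, 104, 103, 102, 102, 102, 105, 103, 104, 108, 116, 129, 130, 128, 134, 167, 220, 225, 221, 219, 219, 220, 219, 220, 222, 225, 226, 223, 225, 226, 224, 223, 221]
350 [110, 110, 109, 104, 106, 107, 103, 105, 103, 104, 106, 111, 124, 133, 131, 129, 129, 129, 129, 132, 131, 134, 173, 222, 226, 225, 226, 227, 225, 226, 227, 227, 224, 224, 224]
400 [182, 177, 177, 177, 157, 120, 104, 102, 102, 103, 111, 159, 216, 229, 225, 216, 191, 167, 140, 123, 108, 101, 104, 102, 104, 102, 102, 104, 101, 105, 103, 102, 103, 102, 104]
407 [178, 178, 176, 177, 179, 167, 137, 108, 102, 101, 110, 157, 213, 225, 224, 224, 225, 225, 229, 229, 228, 227, 228, 226, 226, 227, 226, 223, 215, 189, 163, 140, 113, 102, 103]
[[ 0.5207 -0.0106  0.029 ]
 [ 0.5277 -0.0107  0.029 ]
 [ 0.5218  0.0394  0.029 ]
 [ 0.5219  0.042   0.029 ]
 [ 0.5311  0.0423  0.029 ]]
```

```bash

python3 -m handwheel '[[[0,0,0.007],[0.06,0.08,-0.2],0.5],[[0,0,0],[0,0,-0.25],0.5],[[0,0,0],[0,0,-0.25],0.5],[[0,0,0],[0,0,-0.09],0.5],[[0,0,0],[0,0,0],0.5]]' >/dev/null; python3 t.py
python3 -m handwheel '[[[0,0,0],[0.05,0,0],0.5],[[0,0,0],[0.08,0,0],0.5],[[0,0,0],[0.08,0,0],0.5],[[0,0,0],[0.08,0,0],0.5],[[0,0,0],[0.08,0,0],0.5]]' >/dev/null; python3 t.py
```

```text
[ 0.5018 -0.014   0.0456] tq [ 0.043 -0.031  0.015] F [0.   0.18 0.26] [ 3.1394 -0.0034  3.1217] 24.15
[ 0.5217 -0.0142  0.0476] tq [ 0.012  0.56  -0.02 ] F [-2.38 -0.08  1.51] [ 3.1398e+00 -4.0000e-04  3.1219e+00] 24.65
```

```bash

python3 -m handwheel '[[[0,0,0],[0.1,0,-0.01],0.5],[[0,0,0],[0.12,0,0],0.5],[[0,0,0],[0.12,0,0],0.5],[[0,0,0],[0.12,0,0],0.5],[[0,0,0],[0.12,0,0],0.5]]' >/dev/null; python3 t.py
python3 -m handwheel '[[[0,0,0],[0.12,0,0],0.5],[[0,0,0],[0.12,0,0],0.5],[[0,0,0],[0.12,0,0],0.5],[[0,0,0],[0.12,0,0],0.5],[[0,0,0],[0.12,0,0],0.5]]' >/dev/null; python3 t.py
python3 - <<'E'
from h import *
p,d=robot.snapshot("side");cv2.imwrite("pics/s2.png",cv2.resize(p[100:280,180:440,::-1],None,fx=3,fy=3,interpolation=cv2.INTER_CUBIC))
E
```

```text
[ 0.551  -0.0142  0.0468] tq [ 0.041  0.49  -0.03 ] F [-1.84 -0.58  2.52] [ 3.1398 -0.      3.1219] 25.15
[ 0.581  -0.0142  0.0469] tq [-0.006  0.434 -0.053] F [-3.34  0.13  1.91] [ 3.1398 -0.      3.1219] 25.65
```

```bash

python3 -m handwheel '[[[0,0,0],[0.12,0,0],0.5],[[0,0,0],[0.14,0,0],0.5],[[0,0,0],[0.16,0,0],0.5],[[0,0,0],[0.2,0,0],0.5],[[0,0,0],[0.24,0,0],0.5]]' >/dev/null; python3 t.py
python3 -m handwheel '[[[0,0,0],[0.28,0,0],0.5],[[0,0,0],[0.28,0,0],0.5],[[0,0,0],[0.28,0,0],0.5],[[0,0,0],[0.2,0,0],0.5],[[0,0,0],[0.1,0,0],0.5]]' >/dev/null; python3 t.py
python3 - <<'E'
from h import *
p,d=robot.snapshot("top");P=pts("top",d)
for b in robot.boxes_of("offcut","top")[:2]:
    l,t,r,bt=map(int,b["bbox"]);print(b["p"],l,t,r,bt,P[(t+bt)//2,(l+r)//2].round(3))
p,d=robot.snapshot("side")
P=pts("side",d)
for b in robot.boxes_of("offcut","side")[:2]:
    l,t,r,bt=map(int,b["bbox"]);print(b["p"],l,t,r,bt,P[(t+bt)//2,(l+r)//2].round(3))
E
python3 t.py
```

```text
[ 0.6242 -0.0141  0.0469] tq [0.043 0.469 0.019] F [-2.48 -0.05  0.36] [3.1398 0.     3.1219] 26.2
[ 0.6821 -0.0142  0.0468] tq [-0.061  0.01  -0.015] F [-0.56  1.16  1.4 ] [3.1398e+00 1.7000e-03 3.1220e+00] 26.7
[ 0.6804 -0.0141  0.0468] tq [0.026 0.053 0.015] F [ 0.15 -0.79 -0.16] [ 3.1397e+00 -2.0000e-04  3.1219e+00] 26.9
```

Force is gone, so the offcut should have dropped. I'll raise the arm, pull back and check the bin.

```bash

python3 -m handwheel '[[[0,0,0],[0,0,0.3],0.5],[[0,0,0],[-0.1,0,0.6],0.5],[[0,0,0],[-0.5,0,0.8],0.5],[[0,0,0],[-0.7,0.3,0.8],0.5],[[0,0,0],[-0.7,0.5,0.6],0.5]]' >/dev/null
python3 -m handwheel '[[[0,0,0],[-0.7,0.5,0.4],0.5],[[0,0,0],[-0.7,0.5,0],0.5],[[0,0,0],[-0.6,0.5,0],0.5],[[0,0,0],[-0.3,0.3,0],0.5],[[0,0,0],[0,0,0],0.5]]' >/dev/null; python3 t.py
python3 - <<'E'
from h import *
p,d=robot.snapshot("top");P=pts("top",d);cv2.imwrite("pics/top2.png",p[...,::-1])
for q in ["offcut","nut","strip","hammer","wrench","tape","jar"]:
  for b in robot.boxes_of(q,"top")[:2]:
    l,t,r,bt=map(int,b["bbox"]);print(q,round(b["p"],2),l,t,r,bt,P[(t+bt)//2,(l+r)//2].round(3))
p0=cv2.imread("pics/top.png").astype(int);df=abs(p[...,::-1].astype(int)-p0).max(2)[60:150,207:345]
m=(df>40).astype(np.uint8);n,l,s,c=cv2.connectedComponentsWithStats(m)
for k in range(1,n):
    if s[k,4]>40:
        yy,xx=np.where(l==k);Q=P[yy+60,xx+207];print("changed",s[k],np.median(Q,axis=0).round(3),Q.min(0).round(3),Q.max(0).round(3),p[60:150,207:345][l==k].mean(0).round())
E
```

```text
[0.4686 0.1148 0.2188] tq [-0.006 -0.003  0.   ] F [ 0.41 -0.5   0.14] [3.1387e+00 3.0000e-03 3.1250e+00] 27.9
offcut 0.84 276 126 316 150 [ 0.766 -0.011 -0.147]
nut 0.42 274 225 284 233 [0.446 0.029 0.029]
nut 0.26 137 272 153 305 [0.288 0.386 0.019]
strip 0.79 352 213 362 244 [ 0.449 -0.187  0.029]
hammer 0.92 413 181 447 277 [ 0.449 -0.4   -0.   ]
wrench 0.63 134 196 144 212 [0.516 0.422 0.013]
tape 0.56 136 275 153 305 [0.283 0.385 0.027]
jar 0.97 455 159 486 190 [ 0.591 -0.487  0.086]
changed [ 72  64  38  26 729] [ 0.765 -0.014 -0.15 ] [ 0.366 -0.079 -0.159] [0.816 0.046 1.063] [165. 168. 168.]
```

The offcut lies flat in the bin at (0.766, -0.011, -0.15), the bystanders haven't moved, and the arm is clear.

```bash
python3 -c "
from bench import robot
print(robot.close_job())"
```

```text
the job is handed in; nothing more can be done
None
```

The offcut was drawn out of the stop, slid across the bed plate and pushed off its far edge into the scrap bin; measured forces stayed at about 15 N or less, the other things lie where they were, and the job is handed in.

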